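# Fetch the vial and pot from behind the reagent bottles

## Robot

A 6-joint arm with a two-finger parallel gripper is mounted at the origin on a cart in front of the work surface, level with it; the furniture and walls round the work are solid. World frame = base frame: x ahead of the robot, y to its left, z up, the work surface at z = 0. Lengths are in m, angles in rad, forces in N, time in s.
With the tool pointing down it reaches from about 0.275 to 0.975 m from the base axis. Payload 8.4 kg.
Tool frame: the origin (TCP) lies midway between the tips of the shut fingers; the grasp point (between the pads) lies robot.grip_point_offset behind it (robot.grip_point_offset is the distance from the TCP to the grasp point, in m); z points along the fingers, y is the direction in which the jaws open and shut (so a half turn about z gives the same grasp; the last joint's range is limited). The gripper opens to 92 mm and grips with 3 to 60 N. Pads are 20 mm wide; open, the fingers measure 128 mm over their backs; the gripper's body (75 mm by 189 mm) begins 69 mm behind the grasp point.
Start: joints at [-1.339, 0.353, 1.633, -0, 1.155, -0.002], TCP at [0.145, -0.608, 0.215] pointing down, gripper open.
Joint ranges: [-2.63, 2.63], [-0.92, 2.1], [0.06, 2.66], [-1.3, 4.44], [0, 2.69], [-3.02, 3.02]. Speed limits (rad/s): [2.22, 2.22, 2.79, 3.14, 3.14, 3.14].

## Interface

Orientations are given as a rotation vector (axis times angle).
In Python, from station import robot gives the robot as it stands.
- The arm moves only by the shell command python3 -m inch 'ROWS' [OPENING] [FORCE]. ROWS is JSON, a list of rows, each a list of 6 numbers: the shift along the tool's x, y, z in units of 0.3 m (1.0 is 0.3 m), then the turn, a rotation vector about the tool's x, y, z in units of pi rad (1.0 is pi rad). In form: [[x, y, z, rx, ry, rz], ...]. A call has 1 to 10 rows; each row is the pose to reach, as a shift and turn from the pose measured when the call began, along the tool's axes at that moment, turning the shorter way round; what a row does not reach only later rows make up. A row lasts 1/12 s, in which the tool goes at most 41.7 mm and 7.16 degrees, less where a joint would pass 70% of its speed; a pose out of reach is approached as far as the arm can. A call with a number of a shift or a turn outside -1 to 1 is refused whole. A call with a gripper value outside its range is refused whole. OPENING is the closure, from -1 (fully open) to 1 (shut), so that 0 is half open, set as the call begins (- or left out, the last holds). The fingers move at their own pace and stop on an object; FORCE is the grip in N (left out, the last holds). Time passes only in rows, so rows that repeat a pose let the fingers close. It gives the time, the measured TCP pose, the force and the opening at its end, in the units of the state.
- robot.state(): the state, without advancing time (a new reading comes with each control period).
- robot.grab_frame(name): name is "side" or "top"; returns the picture (400x640x3 uint8, red, green, blue); there is no depth.
- robot.camera_info(name): a dict with "fovy" (degrees; the focal length in pixels is half the picture's height over the tangent of half this angle, whatever the lens; pixels are square), "cx", "cy" (the principal point, pixels), "rvec" (rotation vector, rad) and "tvec" (3), from world to camera coordinates, as OpenCV has them. Camera axes: x right, y down, z forward; pixel columns grow to the right and rows downward; lengths in m; the calibration is good to about 2 mm. A picture is of the moment at which its call begins. camera_info takes no time and is no camera call.
- robot.close_job(): hands the job in, once; it reports no verdict.
Trained networks look in the newest picture that a camera, given by its name, has taken for a name from the list of things; names that differ only in an ending like _2 or _b are one class to them, and where a whole thing is asked for, a point or a joint stands for the part that bears it (a point fixed in the world has none). Each returns a list of dicts, best first, with "score" (0 to 1); they miss things now and then, are a little off and sometimes report something else, mostly with a low value. They report only what shows in the picture. A call takes as long as a camera call.
- robot.spot_in(query, camera): "point" ([x, y, z] in m, in the coordinates of the camera as it stood for that picture, good to about 4 mm: the middle of the surface that is visible of it).
The state is a dict: "time_s": time; "joint_pos": joint angles; "joint_vel": joint speeds; "tau": joint torques, N m; "eef_pos": TCP position; "ee_rot": TCP orientation; "force": force on the tool from outside, world axes, zero at the start; "wrist_torque": the same for the moment, N m; "opening": opening from 0.0 (shut) to 1.0 (fully open).
Only numpy, scipy, OpenCV 4.12 (cv2) and the standard library are available. Lean on these libraries where they do the work, as an engineer would, in place of code of your own. Each camera call takes 0.05 s, during which the arm holds its last target. There are 200 camera calls.

## Task

The glass control vial and the sample pot stand in the back row of the white bottle rack, behind two tall reagent bottles. Clear both bottles out to the grey spill tray first; then fetch the vial into the small well and the pot into the large well of the bare metal sample block; last, put each bottle back in the very rack well it came from. Set everything down upright without dropping it, and leave the timer and the tape roll alone.

Things in the scene. Friction and masses are not known exactly. Their poses are not given: they have to be found in the camera images.
- white_bottle: white reagent bottle with a ribbed blue screw cap, 68 mm in diameter, 150 mm tall, about 0.32 kg (varies 0.7 to 1.3 times). Origin: centre of its underside; z up. The body is round up to its shoulder near 120 mm; the cap is 42 mm in diameter, from 129 to 150 mm above the origin, and is the place to grip from above, close over the sloping shoulder. Starts in one of the two front rack wells; that well is its home
- amber_bottle: amber reagent bottle with a black screw cap, 62 mm in diameter, 135 mm tall, about 0.28 kg (varies 0.7 to 1.3 times). Origin: centre of its underside; z up. The cap is 40 mm in diameter, from 116 to 135 mm above the origin, and is the place to grip from above, close over the sloping shoulder. Starts in the other front rack well; that well is its home
- vial: small glass vial with a green screw cap, 22 mm in diameter, 46 mm tall, 15 g, the cap from 34 mm up. Origin: centre of its underside; z up. Starts in one of the two back rack wells. It is so short that a gripper coming down over it meets the bottles in front while they stand there
- pot: taller sample pot with an orange cap, 31 mm in diameter at the cap, 74 mm tall, 20 g; cap from 58 to 74 mm above the origin, the body below it 28 mm in diameter. Origin: centre of its underside; z up. Starts in the other back rack well
- bottle_rack: fixed white two-plate rack, 196 mm (x) by 226 mm (y), 20 mm tall. Origin: centre of its underside; its x axis points from the front row (on the robot's side) to the back row. Four round wells open upwards: front row, 84 mm in diameter, at x = -44 mm, y = +53 and -53 mm; back row, 42 mm in diameter, at x = +54 mm, y = +45 and -45 mm. The well floors are 6 mm above the origin, the rims 20 mm
- spill_tray: fixed low grey rectangular tray, the side area for the bottles: 140 mm along its x, 236 mm along its y, rim 21 mm high, walls 4 mm, floor 4 mm thick. Origin: centre of its underside. Both bottles fit side by side along its y, at y = +55 and -55 mm. Tray and block stand in front of a tall fixed analyser, whose flat front is at world x = 0.615 m for y from -0.52 to +0.03 m: pass in front of it, also on the way to and from the back row of the rack
- small_well (a point): centre of the mouth of the small well (30 mm in diameter, chamfered) of the fixed bare metal sample block, a 70 x 124 x 26 mm block standing on the desk. The point lies at the block's top, 26 mm above the desk; the well floor is 16 mm below it. Place of the vial
- large_well (a point): centre of the mouth of the large well (40 mm in diameter, chamfered) of the same block, 59 mm from the small well; the well floor is 16 mm below this point. Place of the pot
- timer: white laboratory timer with three keys, 62 x 66 x 19 mm, lying loose on the desk; not to be moved. Origin: centre of its underside
- tape_roll: roll of green tape, 98 mm in diameter, 19 mm high, lying loose on the desk; not to be moved. Origin: centre of its underside

How it is judged:
By the outcome, as a careful person would: the job done as asked, in the order asked, and still so for the second after the job is handed in, with the robot touching nothing.
It also fails if it takes over 136 s, if anything falls off the work surface, if the arm or the gripper's body presses on something with over 40 N, if the wrist force passes 120 N, or if a joint passes its speed limit or range.

## Working session

There is one attempt and no reset: what is moved stays moved. The work goes in short steps, Python scripts to look and compute and a shell command to move; the robot and the scene stay as the last step left them, time stands still between calls to the robot, and variables do not carry over. Pictures are saved under pics/ and viewed, about 12 in all and at most 16, crops included, and the job is handed in when it is done.

```bash
ls; mkdir -p pics; cat > h.py <<'E'
import numpy as np, cv2
from station import robot
from scipy.spatial.transform import Rotation as R
def cam(n):
    c=robot.camera_info(n); Rm=R.from_rotvec(c['rvec']).as_matrix(); return c,Rm,np.array(c['tvec'])
def toworld(p,n):
    c,Rm,t=cam(n); return Rm.T@(np.array(p)-t)
def proj(P,n):
    c,Rm,t=cam(n); f=200/np.tan(np.radians(c['fovy'])/2)
    q=Rm@np.array(P)+t; return np.array([c['cx']+f*q[0]/q[2],c['cy']+f*q[1]/q[2]])
def ray(u,v,z,n):
    c,Rm,t=cam(n); f=200/np.tan(np.radians(c['fovy'])/2)
    d=Rm.T@np.array([(u-c['cx'])/f,(v-c['cy'])/f,1]); o=-Rm.T@t
    return o+d*(z-o[2])/d[2]
def snap(n,name):
    im=robot.grab_frame(n); cv2.imwrite(f'pics/{name}.png',im[:,:,::-1]); return im
def rel(target,yaw=None):
    "shift in tool axes (units) to the world target"
    s=robot.state(); Rt=R.from_rotvec(s['ee_rot'])
    print('shift',np.round(Rt.inv().apply(np.array(target)-s['eef_pos'])/.3,4))
E
python3 - <<'E'
from h import *
print({k:np.round(v,3) for k,v in robot.state().items()}, robot.grip_point_offset)
print(R.from_rotvec(robot.state()['ee_rot']).as_matrix().round(3))
for n in('side','top'):
    snap(n,n+'0'); print(n,robot.camera_info(n), toworld([0,0,0],n))
    for q in 'white_bottle amber_bottle vial pot bottle_rack spill_tray small_well large_well timer tape_roll'.split():
        for d in robot.spot_in(q,n)[:2]: print(q,round(d['score'],2),toworld(d['point'],n).round(3),proj(toworld(d['point'],n),n).round())
E
```

```text
pics
{'time_s': np.float64(0.0), 'joint_pos': array([-1.339,  0.354,  1.634, -0.   ,  1.155, -0.002]), 'joint_vel': array([-0.002,  0.   ,  0.   , -0.001,  0.   , -0.001]), 'tau': array([ 1.0000e-03, -5.9384e+01, -3.3421e+01,  7.0000e-02,  2.3000e-02,
       -0.0000e+00]), 'eef_pos': array([ 0.145, -0.608,  0.214]), 'ee_rot': array([-3.119, -0.366,  0.   ]), 'force': array([ 0.608, -0.181, -0.271]), 'wrist_torque': array([-0.024, -0.028,  0.003]), 'opening': np.float64(1.0)} 0.0187
[[ 0.973  0.232 -0.   ]
 [ 0.232 -0.973  0.001]
 [ 0.    -0.001 -1.   ]]
side {'fovy': 45.8596825583827, 'cx': 317.02542846331886, 'cy': 198.79396778869443, 'rvec': array([ 0.2719745 , -2.59931658,  1.50231414]), 'tvec': array([0.50210329, 0.10862207, 1.55198227])} [0.19130056 1.36709726 0.87578799]
amber_bottle 0.95 [0.442 0.266 0.084] [321. 242.]
amber_bottle 0.51 [ 0.495 -0.324  0.003] [339. 175.]
vial 0.62 [0.551 0.257 0.038] [286. 249.]
pot 0.44 [0.558 0.17  0.058] [292. 227.]
pot 0.33 [0.588 0.408 0.018] [259. 284.]
bottle_rack 0.85 [0.521 0.241 0.022] [298. 251.]
spill_tray 0.76 [ 0.491 -0.323  0.00
[... 221 characters left out ...]
 48.581202208473236, 'cx': 320.87762189938064, 'cy': 200.67031116329719, 'rvec': array([ 2.1196477 , -2.15348772,  0.16821567]), 'tvec': array([-0.05755115,  0.51714765,  1.57179506])} [ 0.25897591 -0.06848345  1.63387118]
white_bottle 0.71 [0.465 0.129 0.12 ] [264. 213.]
amber_bottle 0.9 [0.45  0.232 0.109] [235. 218.]
vial 0.63 [0.558 0.25  0.05 ] [234. 190.]
pot 0.5 [ 0.497 -0.313  0.003] [388. 206.]
bottle_rack 0.91 [0.525 0.2   0.023] [249. 200.]
spill_tray 0.9 [ 0.499 -0.313  0.001] [387. 206.]
small_well 0.81 [ 0.484 -0.125  0.024] [337. 210.]
large_well 0.86 [ 0.485 -0.127  0.024] [338. 210.]
timer 0.69 [0.597 0.399 0.015] [196. 182.]
tape_roll 0.56 [ 0.455 -0.504  0.017] [441. 216.]
```

```bash
python3 - <<'E'
from h import *
a=cv2.imread('pics/top0.png')[130:270,170:470]; cv2.imwrite('pics/t1.png',cv2.resize(a,(780,364),interpolation=2))
a=cv2.imread('pics/side0.png')[100:340,180:480]; cv2.imwrite('pics/s1.png',cv2.resize(a,(750,600),interpolation=2))
E
```

```text
(no output)
```

View pics/t1.png

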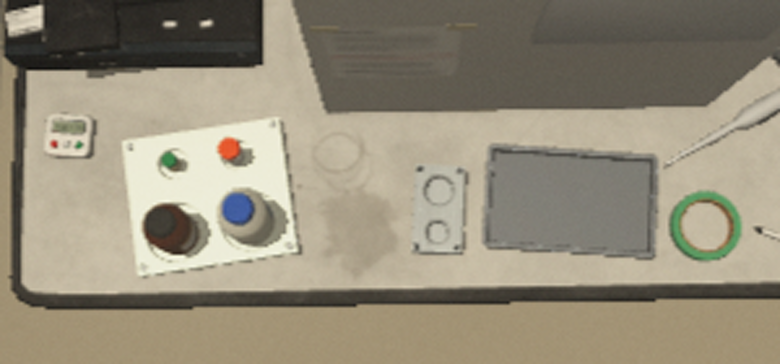

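View pics/s1.png

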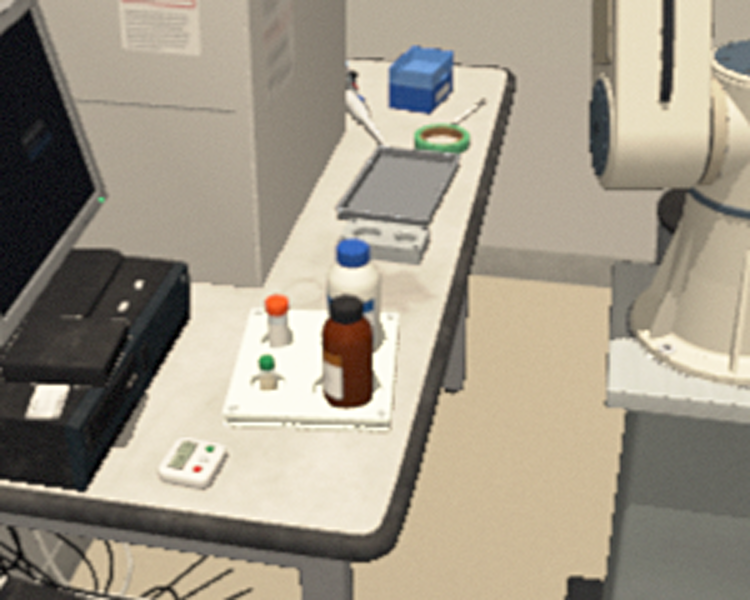

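```bash
python3 - <<'E'
from h import *
im=cv2.imread('pics/top0.png'); hsv=cv2.cvtColor(im,cv2.COLOR_BGR2HSV)
def cen(mask,box):
    x0,y0,x1,y1=box; m=np.zeros(mask.shape,bool); m[y0:y1,x0:x1]=mask[y0:y1,x0:x1]
    n,l,s,c=cv2.connectedComponentsWithStats(m.astype(np.uint8)); i=1+np.argmax(s[1:,4]); return c[i],s[i]
H,S,V=[hsv[...,i].astype(int) for i in range(3)]
for nm,m,box,z in [('blue',(S>120)&(abs(H-112)<12),(245,195,285,230),.15),
  ('green',(S>100)&(abs(H-70)<25),(225,182,245,202),.046),('orange',(S>130)&(H<15),(248,178,270,200),.074),
  ('black',(V<55)&(S<140)&(H>=0),(220,200,250,235),.135)]:
    c,s=cen(m,box); zz=z+.006; print(nm,c.round(2),s,ray(*c,zz,'top').round(4))
# rack outline
m=(V>205)&(S<60); x0,y0,x1,y1=205,165,290,245
mm=np.zeros_like(m,np.uint8); mm[y0:y1,x0:x1]=m[y0:y1,x0:x1]
n,l,s,c=cv2.connectedComponentsWithStats(mm);i=1+np.argmax(s[1:,4])
pts=np.argwhere(l==i)[:,::-1]; W=np.array([ray(*p,.02,'top')[:2] for p in pts])
r=cv2.minAreaRect((W*1000).astype(np.float32)); print('rack',r)
x0,y0,x1,y1=355,180,426,232
mm=np.zeros_like(m,np.uint8); mm[y0:y1,x0:x1]=(V[y0:y1,x0:x1]<150)
n,l,s,c=cv2.connectedComponentsWithStats(mm);i=1+np.argmax(s[1:,4])
pts=np.argwhere(l==i)[:,::-1]; W=np.array([ray(*p,.02,'top')[:2] for p in pts]); print('tray',cv2.minAreaRect((W*1000).astype(np.float32)))
cr=im[185:235,322:358]; 
cr2=im[165:240,208:290]
o=np.zeros((600,800,3),np.uint8); a=cv2.resize(cr,None,fx=10,fy=10,interpolation=0); o[:500,:360]=a
b=cv2.resize(cr2,None,fx=5,fy=5,interpolation=0); o[:375,365:365+410]=b
cv2.imwrite('pics/z.png',o)
print(V[185:235,338]); 
E
```

```text
blue [260.91 209.73] [256 205  11  11  91] [0.47   0.1365 0.156 ]
green [234.59 191.12] [233 189   4   5  17] [0.5547 0.247  0.052 ]
orange [257.69 186.72] [254 183   8   9  54] [0.564  0.1591 0.08  ]
black [236. 217.] [236 217   1   1   1] [0.4486 0.2231 0.141 ]
rack ((508.62078857421875, 196.70033264160156), (197.1883544921875, 229.21994018554688), 7.852748394012451)Traceback (most recent call last):
  File "<stdin>", line 20, in <module>
  File "h.py", line 12, in ray
    c,Rm,t=cam(n); f=200/np.tan(np.radians(c['fovy'])/2)
           ~~~^^^
  File "h.py", line 5, in cam
    c=robot.camera_info(n); Rm=R.from_rotvec(c['rvec']).as_matrix(); return c,Rm,np.array(c['tvec'])
ValueError: time passes only in moves, steps and waits
```

```bash
sed -i 's/^def cam/import functools\n@functools.lru_cache(None)\ndef cam/' h.py; python3 - <<'E'
from h import *
im=cv2.imread('pics/top0.png'); hsv=cv2.cvtColor(im,cv2.COLOR_BGR2HSV)
V=hsv[...,2].astype(int); S=hsv[...,1].astype(int)
def rect(m,box,z):
    x0,y0,x1,y1=box
    mm=np.zeros(m.shape,np.uint8); mm[y0:y1,x0:x1]=m[y0:y1,x0:x1]
    n,l,s,c=cv2.connectedComponentsWithStats(mm);i=1+np.argmax(s[1:,4])
    pts=np.argwhere(l==i)[:,::-1]; W=np.array([ray(*p,z,'top')[:2] for p in pts])
    return cv2.minAreaRect((W*1000).astype(np.float32))
print('tray',rect(V<150,(353,178,428,234),.015))
# rack wells
yaw=np.radians(7.85); Rz=np.array([[np.cos(yaw),-np.sin(yaw)],[np.sin(yaw),np.cos(yaw)]])
for w in [(-44,53),(-44,-53),(54,45),(54,-45)]: print(w,(np.array([508.6,196.7])+Rz@w).round(1))
for y,x0,x1 in((212,225,245),(217,222,250)): print(V[y,x0:x1])
o=np.zeros((600,800,3),np.uint8); o[:500,:360]=cv2.resize(im[185:235,322:358],None,fx=10,fy=10,interpolation=0)
o[:375,365:775]=cv2.resize(im[165:240,208:290],None,fx=5,fy=5,interpolation=0)
cv2.imwrite('pics/z.png',o)
E
```

```text
tray ((492.75567626953125, -317.4759521484375), (243.44644165039062, 150.403076171875), 85.17363739013672)
(-44, 53) [457.8 243.2]
(-44, -53) [472.3 138.2]
(54, 45) [555.9 248.7]
(54, -45) [568.2 159.5]
[209 124  68  64  66  62  64  66  66  67  63  63  73  78  75  70  98 137
 161 167]
[237 236 203 115  64  65  64  65  66  65  66  66  66  60  52  62  75  74
  73  69  64  81  92  81 122 142 138 142]
```

View pics/z.png

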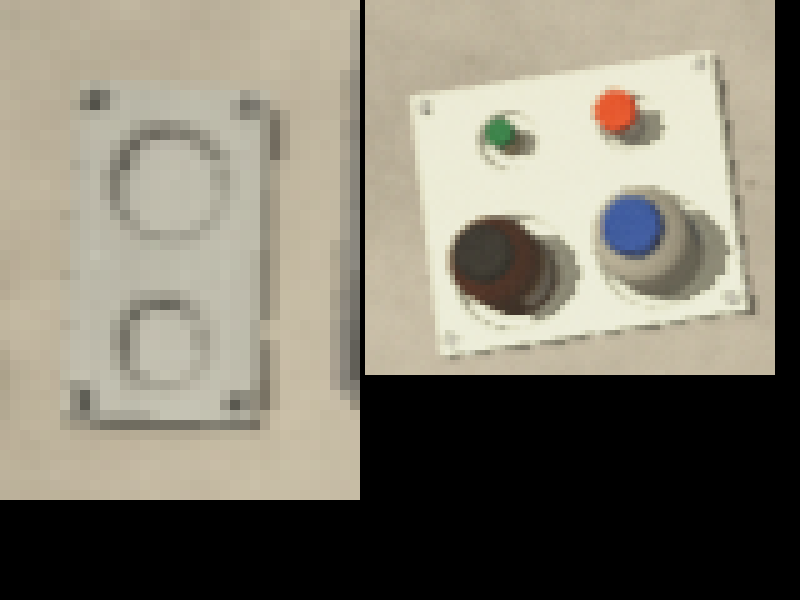

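```bash
python3 - <<'E'
from h import *
print('large',ray(338.4,202.6,.026,'top'),'small',ray(338.0,218.7,.026,'top'),'amber',ray(231.1,214.5,.141,'top'))
im=cv2.imread('pics/side0.png'); 
L=ray(338.4,202.6,.026,'top');S=ray(338.0,218.7,.026,'top')
P={'L':L,'S':S,'amb':ray(231.1,214.5,.141,'top'),'blue':[.470,.1365,.156],'grn':[.5547,.247,.052],'org':[.564,.159,.08]}
sc=8; o=cv2.resize(im[180:280,260:360],None,fx=6,fy=6,interpolation=0)
for k,p in P.items():
    u=proj(p,'side'); print(k,u.round(1)); c=tuple(((u-[260,180]+.5)*6).astype(int)); cv2.drawMarker(o,c,(255,0,255),1,12)
for w in [(-44,53),(-44,-53),(54,45),(54,-45)]+[(a,b) for a in(-98,98) for b in(-113,113)]:
    y=np.radians(7.85);q=[.5086+(np.cos(y)*w[0]-np.sin(y)*w[1])/1e3,.1967+(np.sin(y)*w[0]+np.cos(y)*w[1])/1e3,.02]
    u=proj(q,'side');c=tuple(((u-[260,180]+.5)*6).astype(int)); cv2.drawMarker(o,c,(0,0,255),0,10)
cv2.imwrite('pics/s2.png',o)
E
```

```text
large [ 0.51043333 -0.12993324  0.026     ] small [ 0.45097365 -0.1271764   0.026     ] amber [0.45741515 0.23988523 0.141     ]
L [325.6 192.2]
S [341.3 194. ]
amb [317.3 220.1]
blue [320.5 197.8]
grn [285.9 243. ]
org [290.2 219.5]
```

View pics/s2.png

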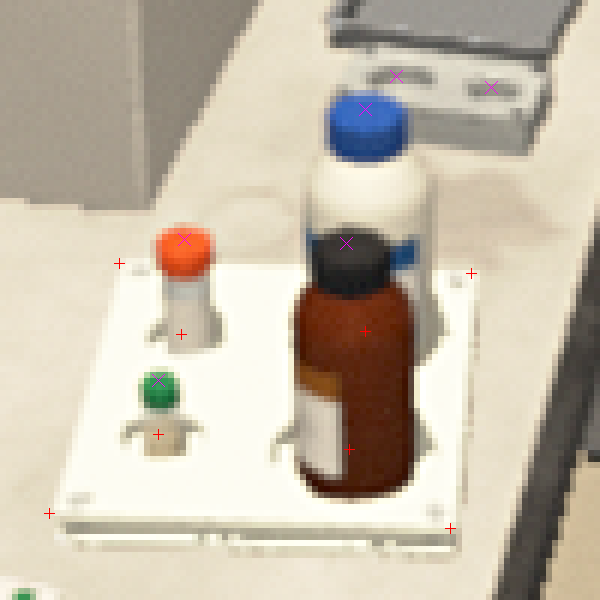

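The top view gives rack, block and tray poses, and the side view agrees to about 2 mm. I'll go up towards the centre and turn the jaws to world y.

```bash
python3 -m inch '[[0.1,-0.1,-0.15,0,0,0.02],[0.2,-0.25,-0.28,0,0,0.05],[0.75,-0.95,-0.28,0,0,0.0745],[0.75,-0.95,-0.28,0,0,0.0745],[0.75,-0.95,-0.28,0,0,0.0745],[0.75,-0.95,-0.28,0,0,0.0745],[0.75,-0.95,-0.28,0,0,0.0745],[0.75,-0.95,-0.28,0,0,0.0745],[0.75,-0.95,-0.28,0,0,0.0745],[0.75,-0.95,-0.28,0,0,0.0745]]' -1 20; cat >> h.py <<'E'
def go(x,y,z):
    s=robot.state(); M=R.from_rotvec(s['ee_rot'])
    print(s['time_s'],s['eef_pos'].round(4),'op',s['opening'].round(3),'F',s['force'].round(1))
    print('shift',(M.inv().apply(np.array([x,y,z])-s['eef_pos'])/.3).round(3),'turn to yaw0',((M.inv()*R.from_rotvec([np.pi,0,0])).as_rotvec()/np.pi).round(4))
E
python3 -c "
from h import *
go(.470,.1365,.25)"
```

```text
time_s: 1.93
eef_pos: [0.2988, -0.2746, 0.2993]
ee_rot: [-3.141, -0.003, -0.002]
force: [0.8, -0.4, 0.2]
opening: 1.001Traceback (most recent call last):
  File "<string>", line 3, in <module>
    go(.470,.1365,.25)
    ~~^^^^^^^^^^^^^^^^
  File "h.py", line 25, in go
    print(s['time_s'],s['eef_pos'].round(4),'op',s['opening'].round(3),'F',s['force'].round(1))
                                                 ^^^^^^^^^^^^^^^^^^
AttributeError: 'float' object has no attribute 'round'
```

```bash
sed -i "s/s\['opening'\].round(3)/round(float(s['opening']),3)/" h.py; python3 -m inch '[[0.57,-1,0.1,0,0,0],[0.57,-1,0.1,0,0,0],[0.57,-1,0.1,0,0,0],[0.57,-1,0.1,0,0,0],[0.57,-1,0.1,0,0,0],[0.57,-1,0.1,0,0,0],[0.57,-1,0.1,0,0,0],[0.57,-1,0.1,0,0,0],[0.57,-1,0.1,0,0,0],[0.57,-1,0.1,0,0,0]]'; python3 -c "
from h import *
go(.470,.1365,.137)"
```

```text
time_s: 2.77
eef_pos: [0.4707, 0.0287, 0.2694]
ee_rot: [-3.14, -0.008, -0.003]
force: [-0.2, -0.1, -0.3]
opening: 0.999
2.7667 [0.4707 0.0287 0.2694] op 0.999 F [-0.2 -0.1 -0.3]
shift [-0.001 -0.359  0.442] turn to yaw0 [-0.0005 -0.0005  0.0017]
```

Over the cap, then down, with a picture check before closing.

```bash
python3 -m inch '[[0,-0.1,0,0,0,0.0017],[0,-0.22,0,0,0,0.0017],[0,-0.32,0,0,0,0.0017],[0,-0.36,0,0,0,0.0017],[0,-0.36,0.1,0,0,0.0017],[0,-0.36,0.2,0,0,0.0017],[0,-0.36,0.3,0,0,0.0017],[0,-0.36,0.38,0,0,0.0017],[0,-0.36,0.42,0,0,0.0017],[0,-0.36,0.42,0,0,0.0017]]'; python3 - <<'E'
from h import *
go(.470,.1365,.137)
a=snap('top','g1')[170:250,200:300]; b=snap('side','g1s')[150:250,260:380]
o=np.zeros((500,800,3),np.uint8); o[:320,:400]=cv2.resize(a,(400,320),interpolation=2); o[:333,400:]=cv2.resize(b,(400,333),interpolation=2)
cv2.imwrite('pics/g1c.png',o[:340,:,::-1])
E
```

```text
time_s: 3.6
eef_pos: [0.4683, 0.135, 0.1411]
ee_rot: [3.141, -0.001, -0.005]
force: [-0.4, 0.3, -0.6]
opening: 1.005
3.6 [0.4683 0.135  0.1411] op 1.005 F [-0.4  0.3 -0.6]
shift [ 0.006 -0.005  0.014] turn to yaw0 [ 0.0001  0.001  -0.0002]
```

View pics/g1c.png

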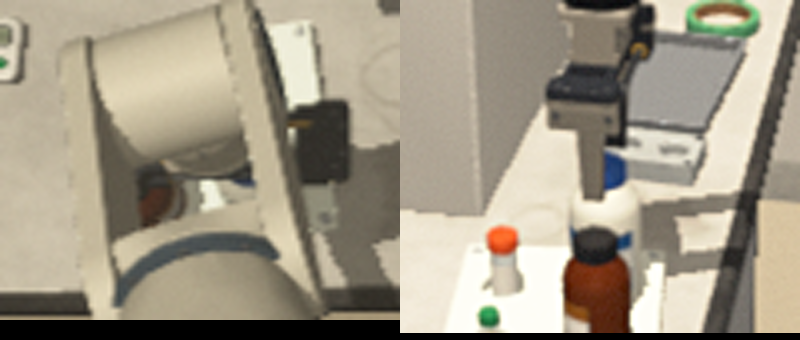

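```bash
python3 - <<'E'
from h import *
for x in(.46,.47): print(proj([x,.1365,.156],'side'),proj([x,.2,.141],'side'))
E
```

```text
[323.68168792 198.08787214] [319.33750573 212.8990167 ]
[320.49685445 197.79003011] [316.05426265 212.57045783]
```

```bash
python3 -m inch '[[0.006,-0.005,0.014,0,0.001,0],[0.006,-0.005,0.014,0,0.001,0]]'; python3 -m inch '[[0,0,0,0,0,0],[0,0,0,0,0,0],[0,0,0,0,0,0],[0,0,0,0,0,0],[0,0,0,0,0,0],[0,0,0,0,0,0],[0,0,0,0,0,0],[0,0,0,0,0,0]]' 1 35; python3 -m inch '[[0,0,-0.02,0,0,0],[0,0,-0.06,0,0,0],[0,0,-0.12,0,0,0],[0,0,-0.2,0,0,0],[0,0,-0.3,0,0,0],[0,0,-0.4,0,0,0],[0,0,-0.48,0,0,0],[0,0,-0.53,0,0,0],[0,0,-0.55,0,0,0],[0,0,-0.55,0,0,0]]'; python3 - <<'E'
from h import *
go(.4835,-.3872,.30)
E
```

```text
time_s: 3.87
eef_pos: [0.4731, 0.1373, 0.1405]
ee_rot: [-3.14, 0.002, -0.01]
force: [-0.8, 0.9, 0.0]
opening: 1.002
time_s: 4.53
eef_pos: [0.4731, 0.1373, 0.1405]
ee_rot: [-3.14, 0.002, -0.01]
force: [-0.5, 0.2, -0.7]
opening: 0.445
time_s: 5.37
eef_pos: [0.4724, 0.1372, 0.3067]
ee_rot: [-3.139, 0.002, -0.013]
force: [0.4, -0.2, -3.0]
opening: 0.446
5.3667 [0.4724 0.1372 0.3067] op 0.446 F [ 0.4 -0.2 -3. ]
shift [0.038 1.748 0.019] turn to yaw0 [-0.0007 -0.0027 -0.0003]
```

```bash
python3 -m inch '[[0,0.03,0,0,-0.002,0],[0,0.1,0,0,-0.002,0],[0,0.2,0,0,-0.002,0],[0,0.31,0,0,-0.002,0],[0,0.42,0,0,-0.002,0],[0,0.54,0,0,-0.002,0],[0,0.66,0,0,-0.002,0],[0,0.78,0,0,-0.002,0],[0,0.89,0,0,-0.002,0],[0,1,0,0,-0.002,0]]'; python3 -m inch '[[0.01,0.1,0,0,0,0],[0.02,0.2,0,0,0,0],[0.03,0.31,0,0,0,0],[0.04,0.42,0,0,0,0],[0.05,0.53,0,0,0,0],[0.05,0.63,0,0,0,0],[0.05,0.7,0,0,0,0],[0.05,0.74,0,0,0,0],[0.05,0.75,0,0,0,0],[0.05,0.75,0,0,0,0]]';  python3 - <<'E'
from h import *
go(.487,-.3873,.1385)
E
```

```text
time_s: 6.2
eef_pos: [0.4706, -0.1649, 0.3043]
ee_rot: [-3.138, 0.002, 0.002]
force: [0.6, 0.7, -4.1]
opening: 0.443
time_s: 7.03
eef_pos: [0.4845, -0.3899, 0.3022]
ee_rot: [-3.137, 0.004, 0.004]
force: [0.8, 0.7, -3.5]
opening: 0.446
7.0333 [ 0.4845 -0.3899  0.3022] op 0.446 F [ 0.8  0.7 -3.5]
shift [ 0.01  -0.006  0.546] turn to yaw0 [-0.0016  0.0009 -0.0008]
```

```bash
python3 -m inch '[[0.01,-0.006,0.05,-0.001,0,0],[0.01,-0.006,0.14,-0.001,0,0],[0.01,-0.006,0.25,-0.001,0,0],[0.01,-0.006,0.35,-0.001,0,0],[0.01,-0.006,0.43,-0.001,0,0],[0.01,-0.006,0.48,-0.001,0,0],[0.01,-0.006,0.51,-0.001,0,0],[0.01,-0.006,0.525,-0.001,0,0],[0.01,-0.006,0.53,-0.001,0,0]]'; python3 - <<'E'
from h import *
go(.487,-.3873,.1385)
E
```

```text
time_s: 7.78
eef_pos: [0.4872, -0.3865, 0.1431]
ee_rot: [-3.139, 0.002, 0.005]
force: [-1.5, -0.6, -2.9]
opening: 0.446
7.7833 [ 0.4872 -0.3865  0.1431] op 0.446 F [-1.5 -0.6 -2.9]
shift [-0.001  0.003  0.015] turn to yaw0 [-0.0007  0.001  -0.0005]
```

```bash
python3 -m inch '[[0,0,0.006,0,0,0],[0,0,0.01,0,0,0],[0,0,0.014,0,0,0],[0,0,0.017,0,0,0],[0,0,0.019,0,0,0],[0,0,0.019,0,0,0]]';  python3 - <<'E'
from h import *
go(.487,-.3873,.1385)
E
```

```text
time_s: 8.28
eef_pos: [0.4877, -0.3868, 0.1386]
ee_rot: [-3.14, 0.003, 0.003]
force: [-0.3, 1.3, 4.4]
opening: 0.447
8.2833 [ 0.4877 -0.3868  0.1386] op 0.447 F [-0.3  1.3  4.4]
shift [-0.002  0.002  0.   ] turn to yaw0 [-0.0004  0.0006 -0.0005]
```

```bash
python3 -m inch '[[0,0,0,0,0,0],[0,0,0,0,0,0],[0,0,0,0,0,0],[0,0,0,0,0,0],[0,0,0,0,0,0],[0,0,0,0,0,0]]' -1; python3 -m inch '[[0,0,-0.05,0,0,0],[0,0,-0.15,0,0,0],[0,0,-0.25,0,0,0],[0,0,-0.4,0,0,0],[0,0,-0.5,0,0,0],[-0.02,-0.2,-0.54,0,0,0],[-0.05,-1,-0.54,0,0,0],[-0.05,-1,-0.54,0,0,0],[-0.05,-1,-0.54,0,0,0],[-0.05,-1,-0.54,0,0,0]]';  python3 - <<'E'
from h import *
go(.4565,.240,.25)
E
```

```text
time_s: 8.78
eef_pos: [0.4877, -0.3868, 0.1385]
ee_rot: [-3.14, 0.003, 0.003]
force: [0.1, -0.5, -0.2]
opening: 0.857
time_s: 9.62
eef_pos: [0.4767, -0.1782, 0.2996]
ee_rot: [-3.14, 0.004, 0.002]
force: [0.3, -0.0, 0.6]
opening: 1.001
9.6167 [ 0.4767 -0.1782  0.2996] op 1.001 F [ 0.3 -0.   0.6]
shift [-0.07  -1.394  0.167] turn to yaw0 [-0.0004  0.0005 -0.0008]
```

```bash
python3 -m inch '[[-0.04,-1,0.1,0,0,0],[-0.04,-1,0.1,0,0,0],[-0.04,-1,0.1,0,0,0],[-0.04,-1,0.1,0,0,0],[-0.04,-1,0.1,0,0,0],[-0.04,-1,0.1,0,0,0],[-0.04,-1,0.1,0,0,0],[-0.04,-1,0.1,0,0,0]]'; python3 -m inch '[[-0.03,-0.1,0,0,0,0],[-0.03,-0.22,0,0,0,0],[-0.03,-0.34,0,0,0,0],[-0.03,-0.39,0,0,0,0],[-0.03,-0.39,0.1,0,0,0],[-0.03,-0.39,0.2,0,0,0],[-0.03,-0.39,0.27,0,0,0],[-0.03,-0.39,0.32,0,0,0],[-0.03,-0.39,0.33,0,0,0]]';  python3 - <<'E'
from h import *
go(.457,.240,.124)
E
```

```text
time_s: 10.28
eef_pos: [0.4646, 0.1263, 0.2696]
ee_rot: [-3.139, -0.0, 0.003]
force: [-0.7, -0.3, -0.3]
opening: 0.998
time_s: 11.03
eef_pos: [0.4539, 0.2425, 0.1683]
ee_rot: [-3.141, -0.0, 0.009]
force: [-0.3, -0.2, -0.6]
opening: 0.998
11.0333 [0.4539 0.2425 0.1683] op 0.998 F [-0.3 -0.2 -0.6]
shift [0.011 0.008 0.148] turn to yaw0 [-0.0003  0.0018  0.0001]
```

```bash
python3 -m inch '[[0.011,0.008,0.03,0,0.002,0],[0.011,0.008,0.06,0,0.002,0],[0.011,0.008,0.1,0,0.002,0],[0.011,0.008,0.13,0,0.002,0],[0.011,0.008,0.143,0,0.002,0],[0.011,0.008,0.143,0,0.002,0],[0.011,0.008,0.143,0,0.002,0]]'; python3 -m inch '[[0,0,0,0,0,0],[0,0,0,0,0,0],[0,0,0,0,0,0],[0,0,0,0,0,0],[0,0,0,0,0,0],[0,0,0,0,0,0],[0,0,0,0,0,0],[0,0,0,0,0,0]]' 1 35; python3 -m inch '[[0,0,-0.02,0,0,0],[0,0,-0.06,0,0,0],[0,0,-0.12,0,0,0],[0,0,-0.2,0,0,0],[0,0,-0.3,0,0,0],[0,0,-0.4,0,0,0],[0,0,-0.48,0,0,0],[0,0,-0.53,0,0,0],[0,0,-0.55,0,0,0],[0,0,-0.55,0,0,0]]'; python3 - <<'E'
from h import *
go(.4961,-.2777,.28)
E
```

```text
time_s: 11.62
eef_pos: [0.4571, 0.2402, 0.1257]
ee_rot: [-3.141, -0.0, -0.001]
force: [-0.8, -0.9, -0.3]
opening: 1.0
time_s: 12.28
eef_pos: [0.4571, 0.2403, 0.1257]
ee_rot: [-3.141, -0.0, -0.001]
force: [-0.2, 0.7, 1.0]
opening: 0.447
time_s: 13.12
eef_pos: [0.4574, 0.2403, 0.2921]
ee_rot: [-3.14, -0.0, -0.004]
force: [0.1, 0.3, -3.3]
opening: 0.421
13.1167 [0.4574 0.2403 0.2921] op 0.421 F [ 0.1  0.3 -3.3]
shift [0.129 1.727 0.037] turn to yaw0 [-0.0006 -0.0009  0.    ]
```

```bash
python3 -m inch '[[0,0.03,0,0,0,0],[0,0.1,0,0,0,0],[0.01,0.2,0,0,0,0],[0.02,0.31,0,0,0,0],[0.03,0.42,0,0,0,0],[0.04,0.54,0,0,0,0],[0.05,0.66,0,0,0,0],[0.06,0.78,0,0,0,0],[0.06,0.89,0,0,0,0],[0.07,1,0,0,0,0]]'; python3 -m inch '[[0.01,0.1,0,0,0,0],[0.02,0.2,0,0,0,0],[0.03,0.31,0,0,0,0],[0.04,0.42,0,0,0,0],[0.05,0.53,0,0,0,0],[0.06,0.63,0,0,0,0],[0.06,0.69,0,0,0,0],[0.06,0.72,0,0,0,0],[0.06,0.73,0,0,0,0],[0.06,0.73,0,0,0,0]]';  python3 - <<'E'
from h import *
go(.4961,-.2777,.128)
a=snap('side','a1')[130:250,260:400]
cv2.imwrite('pics/a1c.png',cv2.resize(a,(700,600),interpolation=2)[:,:,::-1])
E
```

```text
time_s: 13.95
eef_pos: [0.4766, -0.0618, 0.2898]
ee_rot: [-3.139, 0.0, 0.001]
force: [0.6, -0.0, -2.5]
opening: 0.424
time_s: 14.78
eef_pos: [0.4938, -0.2806, 0.2882]
ee_rot: [-3.138, 0.002, 0.003]
force: [-1.1, 0.5, -2.1]
opening: 0.424
14.7833 [ 0.4938 -0.2806  0.2882] op 0.424 F [-1.1  0.5 -2.1]
shift [ 0.009 -0.008  0.534] turn to yaw0 [-0.0011  0.0007 -0.0003]
```

View pics/a1c.png

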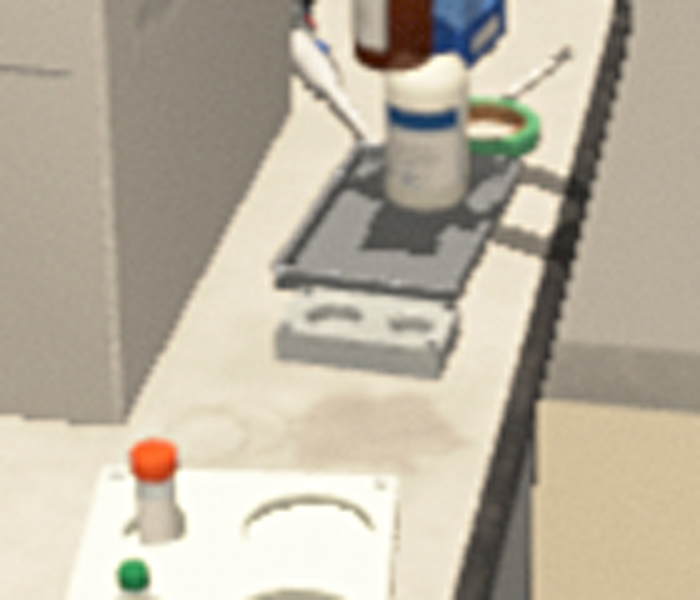

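White stands upright in the tray (crop 427,190) and amber hangs upright in the gripper. I'll lower the amber.

```bash
python3 -m inch '[[0.01,-0.008,0.05,-0.001,0,0],[0.01,-0.008,0.14,-0.001,0,0],[0.01,-0.008,0.25,-0.001,0,0],[0.01,-0.008,0.34,-0.001,0,0],[0.01,-0.008,0.41,-0.001,0,0],[0.01,-0.008,0.46,-0.001,0,0],[0.01,-0.008,0.5,-0.001,0,0],[0.01,-0.008,0.52,-0.001,0,0],[0.01,-0.008,0.525,-0.001,0,0]]'; python3 -m inch '[[0,0,0.002,0,0,0],[0,0,0.005,0,0,0],[0,0,0.008,0,0,0],[0,0,0.011,0,0,0],[0,0,0.011,0,0,0]]';  python3 - <<'E'
from h import *
go(.4961,-.2777,.1237)
E
```

```text
time_s: 15.58
eef_pos: [0.4964, -0.2761, 0.1303]
ee_rot: [-3.141, -0.001, 0.004]
force: [-1.4, 0.0, -2.0]
opening: 0.42
time_s: 16.0
eef_pos: [0.4966, -0.2763, 0.1274]
ee_rot: [-3.141, -0.001, 0.003]
force: [-0.2, -0.0, -2.8]
opening: 0.421
16.0 [ 0.4966 -0.2763  0.1274] op 0.421 F [-0.2 -0.  -2.8]
shift [-0.002  0.005  0.012] turn to yaw0 [-0.0002  0.0007  0.0001]
```

```bash
python3 -m inch '[[0,0,0.003,0,0,0],[0,0,0.006,0,0,0],[0,0,0.009,0,0,0],[0,0,0.012,0,0,0],[0,0,0.015,0,0,0],[0,0,0.015,0,0,0]]'
```

```text
time_s: 16.5
eef_pos: [0.4973, -0.2764, 0.1238]
ee_rot: [-3.141, -0.0, 0.001]
force: [-1.2, 2.4, 5.8]
opening: 0.42
```

```bash
python3 -m inch '[[0,0,0,0,0,0],[0,0,0,0,0,0],[0,0,0,0,0,0],[0,0,0,0,0,0],[0,0,0,0,0,0],[0,0,0,0,0,0]]' -1; python3 -m inch '[[0,0,-0.05,0,0,0],[0,0,-0.15,0,0,0],[0,0,-0.25,0,0,0],[0,0,-0.4,0,0,0],[-0.02,-0.2,-0.48,0,0,0],[-0.15,-0.8,-0.48,0,0,0],[-0.15,-0.8,-0.48,0,0,0],[-0.15,-0.8,-0.48,0,0,0],[-0.15,-0.8,-0.48,0,0,0],[-0.15,-0.8,-0.48,0,0,0]]';  python3 - <<'E'
from h import *
go(.555,.2475,.20)
im=snap('top','v1'); a=im[130:270,170:470]; cv2.imwrite('pics/v1c.png',cv2.resize(a,(780,364),interpolation=2)[:,:,::-1])
hsv=cv2.cvtColor(im,cv2.COLOR_RGB2HSV);H,S,V=[hsv[...,i].astype(int) for i in range(3)]
for nm,m,(x0,y0,x1,y1),z in [('green',(S>90)&(abs(H-70)<25),(225,182,245,202),.052),('orange',(S>130)&(H<15),(248,178,270,200),.08)]:
    p=np.argwhere(m[y0:y1,x0:x1]); 
    if len(p): c=p.mean(0)[::-1]+[x0,y0]; print(nm,len(p),c,ray(*c,z,'top'))
E
```

```text
time_s: 17.0
eef_pos: [0.4972, -0.2764, 0.1237]
ee_rot: [-3.141, -0.0, 0.002]
force: [-0.2, -0.8, -0.2]
opening: 0.832
time_s: 17.83
eef_pos: [0.4514, -0.0347, 0.2681]
ee_rot: [-3.141, 0.0, 0.001]
force: [0.4, 0.6, 0.5]
opening: 1.0
17.8333 [ 0.4514 -0.0347  0.2681] op 1.0 F [0.4 0.6 0.5]
shift [ 0.345 -0.941  0.227] turn to yaw0 [-0.0002  0.0002 -0.0001]
green 19 [234.84210526 191.15789474] [0.55449569 0.24610628 0.052     ]
orange 54 [257.68518519 186.72222222] [0.56404818 0.15912793 0.08      ]
```

View pics/v1c.png

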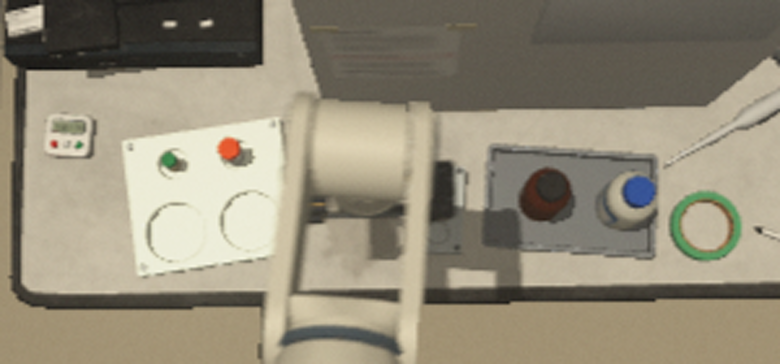

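```bash
python3 - <<'E'
from h import *
im=cv2.imread('pics/v1.png'); hsv=cv2.cvtColor(im,cv2.COLOR_BGR2HSV);H,S,V=[hsv[...,i].astype(int) for i in range(3)]
m=((S>120)&(abs(H-112)<12)); p=np.argwhere(m[185:225,400:430]); c=p.mean(0)[::-1]+[400,185]
print('blue',len(p),ray(*c,.154,'top'),ray(*c,.144,'top'),'placed .4877 -.3868')
g=cv2.cvtColor(im,cv2.COLOR_BGR2GRAY)
o=cv2.resize(im[170:245,208:285],None,fx=8,fy=8,interpolation=2); 
y=np.radians(7.85)
for w,r in [((-44,53),42),((-44,-53),42),((54,45),21),((54,-45),21)]:
    q=np.array([.5086+(np.cos(y)*w[0]-np.sin(y)*w[1])/1e3,.1967+(np.sin(y)*w[0]+np.cos(y)*w[1])/1e3,.02])
    P=np.array([((proj(q+np.array([np.cos(t),np.sin(t),0])*r/1e3,'top')-[208,170]+.5)*8) for t in np.linspace(0,6.283,40)]).astype(np.int32)
    cv2.polylines(o,[P],True,(0,0,255),1)
cv2.imwrite('pics/w.png',o)
E
```

```text
blue 102 [ 0.48460833 -0.38517612  0.154     ] [ 0.486133   -0.38731612  0.144     ] placed .4877 -.3868
```

View pics/w.png

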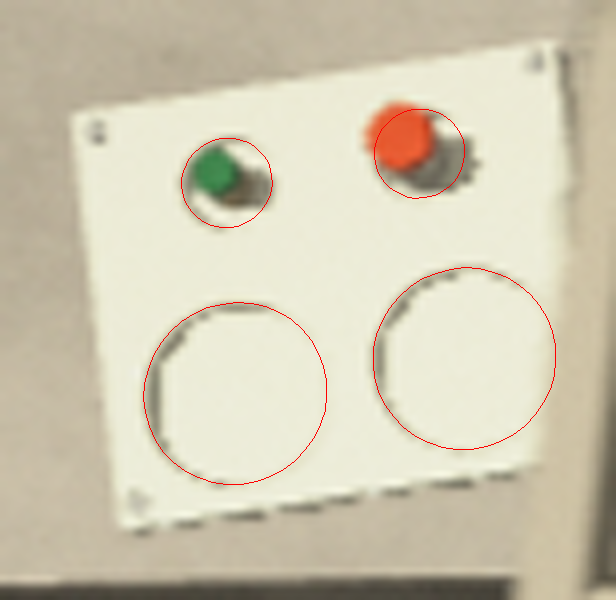

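```bash
python3 -m inch '[[0.35,-0.94,0.1,0,0,0],[0.35,-0.94,0.1,0,0,0],[0.35,-0.94,0.1,0,0,0],[0.35,-0.94,0.1,0,0,0],[0.35,-0.94,0.1,0,0,0],[0.35,-0.94,0.1,0,0,0],[0.35,-0.94,0.1,0,0,0],[0.35,-0.94,0.3,0,0,0],[0.35,-0.94,0.4,0,0,0],[0.35,-0.94,0.4,0,0,0]]';  python3 - <<'E'
from h import *
go(.5565,.247,.0275)
E
```

```text
time_s: 18.72
eef_pos: [0.5513, 0.2533, 0.1433]
ee_rot: [-3.141, -0.005, 0.014]
force: [-0.4, -0.1, -1.1]
opening: 1.001
18.7167 [0.5513 0.2533 0.1433] op 1.001 F [-0.4 -0.1 -1.1]
shift [0.021 0.021 0.386] turn to yaw0 [-0.0003  0.0028  0.001 ]
```

```bash
python3 -m inch '[[0.021,0.021,0.02,0,0.002,0.001],[0.021,0.021,0.08,0,0.002,0.001],[0.021,0.021,0.16,0,0.002,0.001],[0.021,0.021,0.24,0,0.002,0.001],[0.021,0.021,0.31,0,0.002,0.001],[0.021,0.021,0.35,0,0.002,0.001],[0.021,0.021,0.37,0,0.002,0.001],[0.021,0.021,0.375,0,0.002,0.001],[0.021,0.021,0.375,0,0.002,0.001]]';  python3 - <<'E'
from h import *
go(.5565,.247,.0285)
a=snap('side','v2')[200:290,240:360]
cv2.imwrite('pics/v2c.png',cv2.resize(a,(720,540),interpolation=2)[:,:,::-1])
E
```

```text
time_s: 19.47
eef_pos: [0.5574, 0.247, 0.0317]
ee_rot: [-3.14, 0.001, 0.002]
force: [-0.3, 0.7, 0.2]
opening: 1.0
19.4667 [0.5574 0.247  0.0317] op 1.0 F [-0.3  0.7  0.2]
shift [-0.003 -0.     0.011] turn to yaw0 [-0.0004  0.0005 -0.0002]
```

View pics/v2c.png

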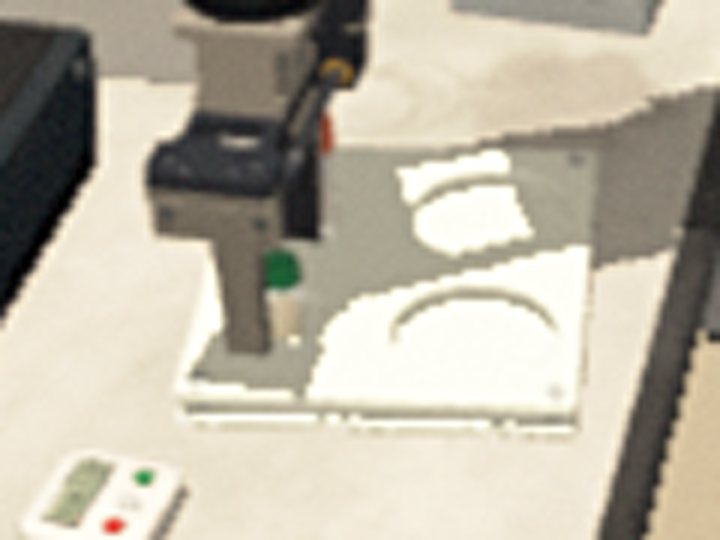

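```bash
python3 - <<'E'
from h import *
for P in([.5574,.311,.0317],[.5474,.311,.0317],[.5574,.247,.052]): print(proj(P,'side'))
E
```

```text
[279.3833584  260.96545578]
[282.66615384 261.36885495]
[285.02986232 242.86369425]
```

Correcting for the camera bias, the fingers are centred on the vial in x. I'll lower a little and grip gently.

```bash
python3 -m inch '[[0,0,0.01,0,0,0],[0,0,0.01,0,0,0],[0,0,0.01,0,0,0],[0,0,0.01,0,0,0],[0,0,0.01,0,0,0],[0,0,0.01,0,0,0],[0,0,0.01,0,0,0],[0,0,0.01,0,0,0],[0,0,0.01,0,0,0],[0,0,0.01,0,0,0]]' 1 10;python3 -m inch '[[0,0,0,0,0,0],[0,0,0,0,0,0],[0,0,0,0,0,0],[0,0,0,0,0,0]]'
```

```text
time_s: 20.35
eef_pos: [0.5575, 0.2472, 0.029]
ee_rot: [-3.14, 0.0, 0.002]
force: [0.1, -0.2, 0.4]
opening: 0.295
time_s: 20.68
eef_pos: [0.5575, 0.2472, 0.029]
ee_rot: [-3.14, 0.0, 0.002]
force: [1.1, 0.1, -0.5]
opening: 0.235
```

```bash
python3 -m inch '[[0,0,-0.02,0,0,0],[0,0,-0.06,0,0,0],[0,0,-0.12,0,0,0],[0,0,-0.2,0,0,0],[0,0,-0.3,0,0,0],[0,0,-0.4,0,0,0],[0,0,-0.48,0,0,0],[0,0,-0.53,0,0,0],[0,0,-0.55,0,0,0],[0,0,-0.55,0,0,0]]'; python3 -m inch '[[-0.01,0.03,0,0,0,0],[-0.03,0.1,0,0,0,0],[-0.06,0.2,0,0,0,0],[-0.1,0.3,0,0,0,0],[-0.14,0.4,0,0,0,0],[-0.18,0.5,0,0,0,0],[-0.22,0.6,0,0,0,0],[-0.26,0.71,0,0,0,0],[-0.3,0.82,0,0,0,0],[-0.34,0.93,0,0,0,0]]';python3 - <<'E'
from h import *
go(.4525,-.1275,.08)
E
```

```text
time_s: 21.52
eef_pos: [0.5586, 0.2474, 0.1965]
ee_rot: [-3.139, 0.0, -0.004]
force: [0.8, -0.0, -0.2]
opening: 0.234
time_s: 22.35
eef_pos: [0.4543, -0.0332, 0.1941]
ee_rot: [-3.139, 0.0, 0.0]
force: [0.6, -0.7, -0.3]
opening: 0.234
22.35 [ 0.4543 -0.0332  0.1941] op 0.234 F [ 0.6 -0.7 -0.3]
shift [-0.006  0.315  0.379] turn to yaw0 [-0.0009  0.     -0.    ]
```

```bash
python3 -m inch '[[-0.006,0.08,0,0,0,0],[-0.006,0.18,0,0,0,0],[-0.006,0.26,0,0,0,0],[-0.006,0.3,0,0,0,0],[-0.006,0.315,0.05,0,0,0],[-0.006,0.315,0.15,0,0,0],[-0.006,0.315,0.25,0,0,0],[-0.006,0.315,0.33,0,0,0],[-0.006,0.315,0.37,0,0,0],[-0.006,0.315,0.38,0,0,0]]';python3 - <<'E'
from h import *
go(.4525,-.1275,.0525)
a=snap('side','v3')[140:220,300:400]; b=snap('top','v3t')[180:240,310:370]
o=np.zeros((400,800,3),np.uint8); o[:400,:500]=cv2.resize(a,(500,400),interpolation=2);o[:300,500:]=cv2.resize(b,(300,300),interpolation=2)
cv2.imwrite('pics/v3c.png',o[:,:,::-1])
print(proj([.4525,-.1275,.026],'side'),proj([.4525,-.1275,.058],'side'))
E
```

```text
time_s: 23.18
eef_pos: [0.4496, -0.1264, 0.0768]
ee_rot: [-3.137, -0.0, 0.009]
force: [-0.3, 0.9, -0.1]
opening: 0.235
23.1833 [ 0.4496 -0.1264  0.0768] op 0.235 F [-0.3  0.9 -0.1]
shift [0.01  0.004 0.081] turn to yaw0 [-0.0015  0.0019  0.    ]
[340.95037585 193.94039031] [340.99832259 186.26945995]
```

View pics/v3c.png

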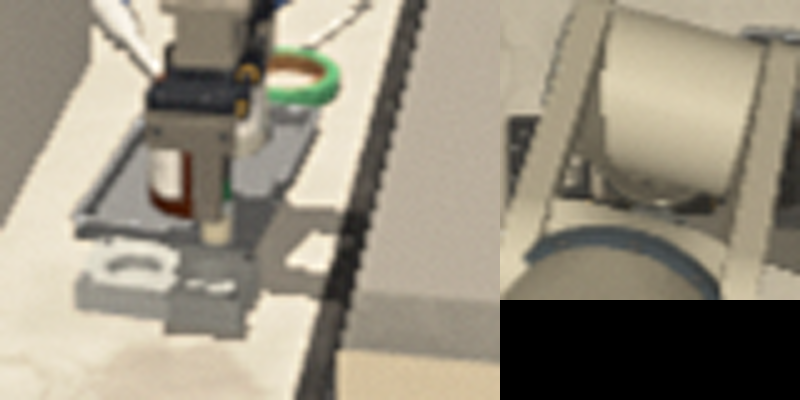

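```bash
python3 -m inch '[[0.011,0.004,0,-0.001,0.001,0],[0.011,0.004,0.01,-0.001,0.001,0],[0.011,0.004,0.03,-0.001,0.001,0],[0.011,0.004,0.05,-0.001,0.001,0],[0.011,0.004,0.07,-0.001,0.001,0],[0.011,0.004,0.08,-0.001,0.001,0],[0.011,0.004,0.09,-0.001,0.001,0],[0.011,0.004,0.095,-0.001,0.001,0]]';python3 - <<'E'
from h import *
go(.4525,-.1275,.0325)
a=snap('side','v4')[160:220,305:380]
cv2.imwrite('pics/v4c.png',cv2.resize(a,(750,600),interpolation=2)[:,:,::-1])
E
```

```text
time_s: 23.95
eef_pos: [0.4543, -0.1279, 0.0499]
ee_rot: [-3.141, -0.0, 0.0]
force: [0.5, 0.7, 1.5]
opening: 0.232
23.95 [ 0.4543 -0.1279  0.0499] op 0.232 F [0.5 0.7 1.5]
shift [-0.006 -0.001  0.058] turn to yaw0 [-0.0003  0.0001  0.    ]
```

View pics/v4c.png

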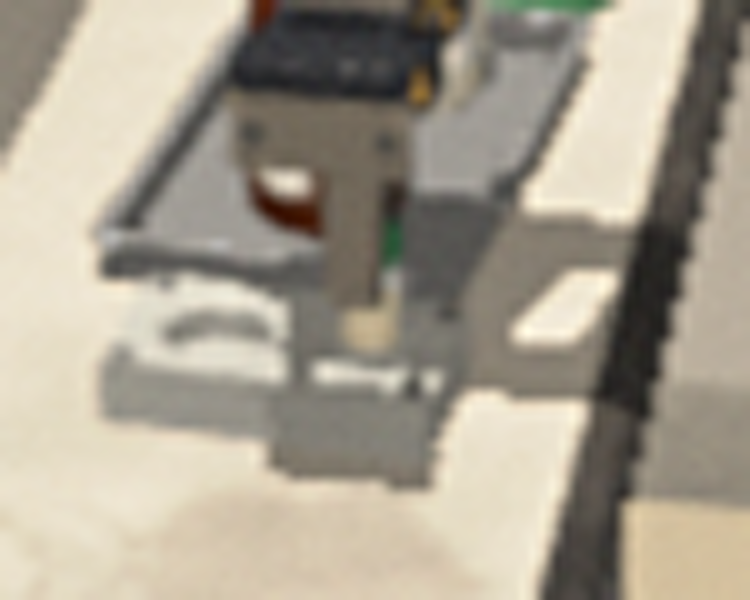

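```bash
python3 -m inch '[[0,0,0.01,0,0,0],[0,0,0.02,0,0,0],[0,0,0.03,0,0,0],[0,0,0.04,0,0,0]]';python3 -m inch '[[0,0,0.005,0,0,0],[0,0,0.01,0,0,0],[0,0,0.015,0,0,0],[0,0,0.02,0,0,0],[0,0,0.02,0,0,0]]'
```

```text
time_s: 24.33
eef_pos: [0.4543, -0.1279, 0.0376]
ee_rot: [-3.141, -0.0, 0.0]
force: [0.0, -0.3, -0.3]
opening: 0.231
time_s: 24.75
eef_pos: [0.4547, -0.1278, 0.0319]
ee_rot: [-3.141, 0.0, -0.001]
force: [0.1, 1.2, 3.8]
opening: 0.237
```

```bash
python3 -m inch '[[0,0,0,0,0,0],[0,0,0,0,0,0],[0,0,0,0,0,0],[0,0,0,0,0,0],[0,0,0,0,0,0],[0,0,0,0,0,0],[0,0,0,0,0,0]]' -1; python3 -m inch '[[0,0,-0.05,0,0,0],[0,0,-0.15,0,0,0],[0,0,-0.25,0,0,0],[0,0,-0.35,0,0,0],[0,-0.1,-0.45,0,0,0],[0.05,-0.2,-0.5,0,0,0],[0.3,-0.85,-0.5,0,0,0],[0.3,-0.85,-0.5,0,0,0],[0.3,-0.85,-0.5,0,0,0],[0.3,-0.85,-0.5,0,0,0]]'; python3 - <<'E'
from h import *
go(.566,.159,.10)
im=snap('top','p1')
o=np.zeros((500,800,3),np.uint8);o[:,:400]=cv2.resize(im[185:235,322:362],(400,500),interpolation=2)
b=snap('side','p1s')[170:220,305:345];o[:,400:]=cv2.resize(b,(400,500),interpolation=2)
cv2.imwrite('pics/p1c.png',o[:,:,::-1])
E
```

```text
time_s: 25.33
eef_pos: [0.4546, -0.1278, 0.0318]
ee_rot: [-3.141, 0.0, -0.0]
force: [0.4, -0.2, 1.2]
opening: 0.72
time_s: 26.17
eef_pos: [0.5298, 0.0896, 0.1824]
ee_rot: [-3.141, 0.0, -0.001]
force: [0.8, 0.2, 0.7]
opening: 1.001
26.1667 [0.5298 0.0896 0.1824] op 1.001 F [0.8 0.2 0.7]
shift [ 0.12  -0.231  0.275] turn to yaw0 [-0.0003 -0.0003 -0.0001]
```

View pics/p1c.png

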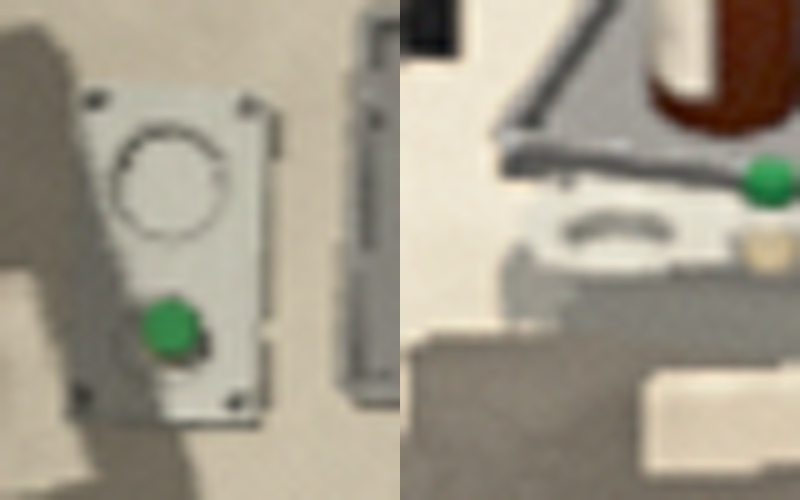

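The vial stands in the small well (cap at top crop 170,327). Next, the pot.

```bash
python3 -m inch '[[0.04,-0.08,0,0,0,0],[0.08,-0.16,0,0,0,0],[0.11,-0.21,0,0,0,0],[0.12,-0.23,0.03,0,0,0],[0.12,-0.23,0.1,0,0,0],[0.12,-0.23,0.2,0,0,0],[0.12,-0.23,0.28,0,0,0],[0.12,-0.23,0.33,0,0,0],[0.12,-0.23,0.35,0,0,0],[0.12,-0.23,0.35,0,0,0]]'; python3 - <<'E'
from h import *
go(.566,.159,.059)
E
```

```text
time_s: 27.1
eef_pos: [0.5657, 0.1606, 0.0756]
ee_rot: [-3.14, -0.005, 0.002]
force: [0.2, 0.1, -0.2]
opening: 0.997
27.1 [0.5657 0.1606 0.0756] op 0.997 F [ 0.2  0.1 -0.2]
shift [0.001 0.006 0.055] turn to yaw0 [-0.0005  0.0004  0.0011]
```

```bash
python3 -m inch '[[0,0.006,0.02,0,0,0.001],[0,0.006,0.04,0,0,0.001],[0,0.006,0.055,0,0,0.001],[0,0.006,0.055,0,0,0.001]]'; python3 -m inch '[[0,0,0,0,0,0],[0,0,0,0,0,0],[0,0,0,0,0,0],[0,0,0,0,0,0],[0,0,0,0,0,0],[0,0,0,0,0,0],[0,0,0,0,0,0],[0,0,0,0,0,0],[0,0,0,0,0,0],[0,0,0,0,0,0]]' 1 10;python3 -m inch '[[0,0,0,0,0,0],[0,0,0,0,0,0],[0,0,0,0,0,0],[0,0,0,0,0,0]]'
```

```text
time_s: 27.43
eef_pos: [0.5654, 0.1587, 0.0587]
ee_rot: [-3.14, -0.0, 0.003]
force: [-0.5, -0.3, 0.4]
opening: 1.002
time_s: 28.27
eef_pos: [0.5654, 0.1587, 0.0587]
ee_rot: [-3.14, -0.0, 0.003]
force: [-1.2, -0.4, -0.4]
opening: 0.337
time_s: 28.6
eef_pos: [0.5654, 0.1586, 0.0587]
ee_rot: [-3.14, -0.0, 0.003]
force: [0.0, 0.2, -0.4]
opening: 0.334
```

```bash
python3 -m inch '[[0,0,-0.02,0,0,0],[0,0,-0.06,0,0,0],[0,0,-0.12,0,0,0],[0,0,-0.2,0,0,0],[0,0,-0.28,0,0,0],[0,0,-0.34,0,0,0],[0,0,-0.38,0,0,0],[0,0,-0.4,0,0,0]]'; python3 -m inch '[[-0.01,0.03,0,0,0,0],[-0.03,0.1,0,0,0,0],[-0.05,0.2,0,0,0,0],[-0.07,0.31,0,0,0,0],[-0.09,0.42,0,0,0,0],[-0.11,0.54,0,0,0,0],[-0.13,0.66,0,0,0,0],[-0.15,0.78,0,0,0,0],[-0.17,0.88,0,0,0,0],[-0.18,0.95,0,0,0,0]]';python3 - <<'E'
from h import *
go(.511,-.130,.085)
E
```

```text
time_s: 29.27
eef_pos: [0.5666, 0.1587, 0.1814]
ee_rot: [-3.139, -0.0, -0.002]
force: [-0.6, -0.7, -0.4]
opening: 0.332
time_s: 30.1
eef_pos: [0.5105, -0.1289, 0.1796]
ee_rot: [-3.139, 0.002, 0.001]
force: [0.7, 0.9, -0.3]
opening: 0.332
30.1 [ 0.5105 -0.1289  0.1796] op 0.332 F [ 0.7  0.9 -0.3]
shift [0.002 0.004 0.315] turn to yaw0 [-0.0007  0.0002 -0.0004]
```

```bash
python3 -m inch '[[0.002,0.004,0.04,0,0,0],[0.002,0.004,0.1,0,0,0],[0.002,0.004,0.18,0,0,0],[0.002,0.004,0.25,0,0,0],[0.002,0.004,0.3,0,0,0],[0.002,0.004,0.315,0,0,0],[0.002,0.004,0.315,0,0,0]]';python3 - <<'E'
from h import *
go(.511,-.130,.0627)
b=snap('side','p2')[165:215,305:355];cv2.imwrite('pics/p2c.png',cv2.resize(b,(600,600),interpolation=2)[:,:,::-1])
E
```

```text
time_s: 30.68
eef_pos: [0.5091, -0.1298, 0.0834]
ee_rot: [-3.139, 0.002, 0.007]
force: [-0.4, 0.3, 0.2]
opening: 0.331
30.6833 [ 0.5091 -0.1298  0.0834] op 0.331 F [-0.4  0.3  0.2]
shift [0.007 0.001 0.069] turn to yaw0 [-0.001   0.0015 -0.0004]
```

View pics/p2c.png

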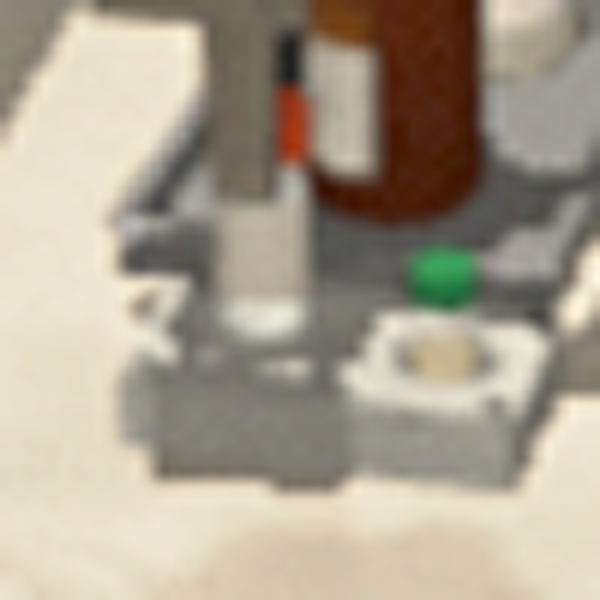

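```bash
python3 -m inch '[[0.003,0.001,0.01,0,0,0],[0.003,0.001,0.025,0,0,0],[0.003,0.001,0.04,0,0,0],[0.003,0.001,0.053,0,0,0],[0.003,0.001,0.06,0,0,0]]';python3 -m inch '[[0,0,0.004,0,0,0],[0,0,0.008,0,0,0],[0,0,0.012,0,0,0],[0,0,0.014,0,0,0],[0,0,0.014,0,0,0]]'
```

```text
time_s: 31.15
eef_pos: [0.5109, -0.1302, 0.0662]
ee_rot: [-3.139, 0.002, 0.004]
force: [-1.0, -0.4, 0.3]
opening: 0.333
time_s: 31.57
eef_pos: [0.5115, -0.1302, 0.0625]
ee_rot: [-3.139, 0.002, 0.003]
force: [-0.8, 0.7, 4.0]
opening: 0.331
```

```bash
python3 -m inch '[[0,0,0,0,0,0],[0,0,0,0,0,0],[0,0,0,0,0,0],[0,0,0,0,0,0],[0,0,0,0,0,0],[0,0,0,0,0,0],[0,0,0,0,0,0]]' -1; python3 -m inch '[[0,0,-0.05,0,0,0],[0,0,-0.15,0,0,0],[0,0,-0.25,0,0,0],[0,0,-0.35,0,0,0],[0,0,-0.45,0,0,0],[0,-0.1,-0.5,0,0,0],[0,-0.4,-0.5,0,0,0],[0,-0.4,-0.5,0,0,0],[0,-0.4,-0.5,0,0,0],[0,-0.4,-0.5,0,0,0]]'; python3 - <<'E'
from h import *
go(.4972,-.2764,.20)
im=snap('top','q1')
o=np.zeros((500,800,3),np.uint8);o[:400,:]=cv2.resize(im[182:237,320:430],(800,400),interpolation=2)
cv2.imwrite('pics/q1c.png',o[:400,:,::-1])
E
```

```text
time_s: 32.15
eef_pos: [0.5114, -0.1302, 0.0624]
ee_rot: [-3.139, 0.002, 0.003]
force: [0.3, -0.2, -0.1]
opening: 0.814
time_s: 32.98
eef_pos: [0.5117, -0.0084, 0.2129]
ee_rot: [-3.139, -0.003, 0.002]
force: [0.8, -0.2, -0.1]
opening: 1.003
32.9833 [ 0.5117 -0.0084  0.2129] op 1.003 F [ 0.8 -0.2 -0.1]
shift [-0.05   0.893  0.04 ] turn to yaw0 [-0.0009  0.0005  0.0007]
```

View pics/q1c.png

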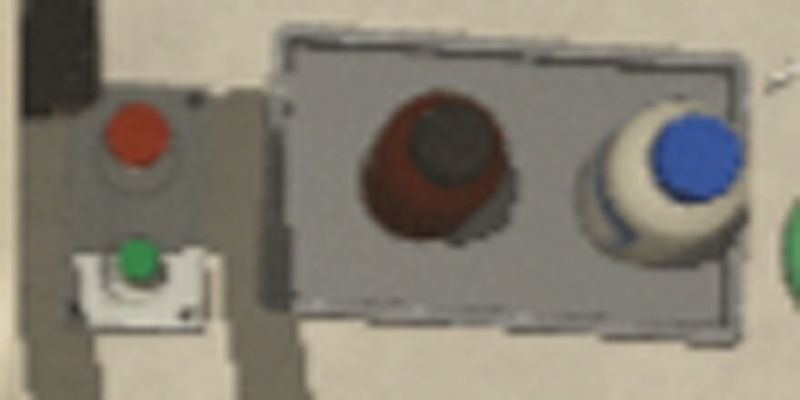

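Pot and vial stand in their wells, and both bottles are upright in the tray where I left them. Fetching the amber back.

```bash
python3 -m inch '[[-0.01,0.1,0,0,0,0],[-0.02,0.25,0,0,0,0],[-0.05,0.893,0,0,0,0],[-0.05,0.893,0,0,0,0],[-0.05,0.893,0,0,0,0],[-0.05,0.893,0,0,0,0],[-0.05,0.893,0,0,0,0],[-0.05,0.893,0,0,0,0],[-0.05,0.893,0.05,0,0,0],[-0.05,0.893,0.1,0,0,0]]'; python3 - <<'E'
from h import *
go(.4972,-.2764,.1237)
E
```

```text
time_s: 33.87
eef_pos: [0.4965, -0.2802, 0.1821]
ee_rot: [-3.14, 0.003, 0.001]
force: [-0.2, 0.1, -0.9]
opening: 0.999
33.8667 [ 0.4965 -0.2802  0.1821] op 0.999 F [-0.2  0.1 -0.9]
shift [ 0.002 -0.012  0.195] turn to yaw0 [-0.0004  0.0003 -0.0005]
```

```bash
python3 -m inch '[[0.002,-0.012,0.02,0,0,0],[0.002,-0.012,0.07,0,0,0],[0.002,-0.012,0.12,0,0,0],[0.002,-0.012,0.16,0,0,0],[0.002,-0.012,0.185,0,0,0],[0.002,-0.012,0.193,0,0,0],[0.002,-0.012,0.193,0,0,0]]'; python3 -m inch '[[0,0,0,0,0,0],[0,0,0,0,0,0],[0,0,0,0,0,0],[0,0,0,0,0,0],[0,0,0,0,0,0],[0,0,0,0,0,0],[0,0,0,0,0,0],[0,0,0,0,0,0],[0,0,0,0,0,0],[0,0,0,0,0,0]]' 1 35; python3 -m inch '[[0,0,-0.02,0,0,0],[0,0,-0.06,0,0,0],[0,0,-0.12,0,0,0],[0,0,-0.2,0,0,0],[0,0,-0.3,0,0,0],[0,0,-0.4,0,0,0],[0,0,-0.48,0,0,0],[0,0,-0.53,0,0,0],[0,0,-0.55,0,0,0],[0,0,-0.55,0,0,0]]'; python3 - <<'E'
from h import *
go(.4571,.2402,.29)
E
```

```text
time_s: 34.45
eef_pos: [0.4968, -0.2765, 0.1238]
ee_rot: [-3.14, 0.003, 0.003]
force: [-0.8, -0.3, -0.5]
opening: 1.001
time_s: 35.28
eef_pos: [0.4968, -0.2764, 0.1238]
ee_rot: [-3.14, 0.003, 0.003]
force: [1.4, 0.7, 0.3]
opening: 0.424
time_s: 36.12
eef_pos: [0.4977, -0.2771, 0.2909]
ee_rot: [-3.141, 0.003, -0.002]
force: [0.8, -1.0, -3.1]
opening: 0.422
36.1167 [ 0.4977 -0.2771  0.2909] op 0.422 F [ 0.8 -1.  -3.1]
shift [-0.138 -1.724  0.004] turn to yaw0 [-0.0001 -0.0003 -0.0006]
```

```bash
python3 -m inch '[[0,-0.03,0,0,0,0],[0,-0.1,0,0,0,0],[-0.02,-0.2,0,0,0,0],[-0.04,-0.31,0,0,0,0],[-0.06,-0.42,0,0,0,0],[-0.08,-0.54,0,0,0,0],[-0.1,-0.66,0,0,0,0],[-0.12,-0.78,0,0,0,0],[-0.13,-0.89,0,0,0,0],[-0.13,-1,0,0,0,0]]'; python3 -m inch '[[0,-0.1,0,0,0,0],[0,-0.2,0,0,0,0],[0,-0.31,0,0,0,0],[0,-0.42,0,0,0,0],[0,-0.53,0,0,0,0],[0,-0.63,0,0,0,0],[0,-0.69,0,0,0,0],[0,-0.72,0,0,0,0],[0,-0.72,0,0,0,0],[0,-0.72,0,0,0,0]]';  python3 - <<'E'
from h import *
go(.4575,.241,.134)
E
```

```text
time_s: 36.95
eef_pos: [0.457, 0.0249, 0.2897]
ee_rot: [-3.141, 0.003, 0.003]
force: [0.6, -0.7, -2.6]
opening: 0.419
time_s: 37.78
eef_pos: [0.4566, 0.2404, 0.2888]
ee_rot: [3.141, -0.001, -0.005]
force: [0.2, -0.4, -2.3]
opening: 0.423
37.7833 [0.4566 0.2404 0.2888] op 0.423 F [ 0.2 -0.4 -2.3]
shift [ 0.005 -0.003  0.516] turn to yaw0 [ 0.0003  0.001  -0.0002]
```

```bash
python3 -m inch '[[0.004,-0.003,0.05,0,0,0],[0.004,-0.003,0.14,0,0,0],[0.004,-0.003,0.25,0,0,0],[0.004,-0.003,0.34,0,0,0],[0.004,-0.003,0.41,0,0,0],[0.004,-0.003,0.46,0,0,0],[0.004,-0.003,0.49,0,0,0],[0.004,-0.003,0.51,0,0,0],[0.004,-0.003,0.515,0,0,0]]'; python3 -m inch '[[0,0,0.005,0,0,0],[0,0,0.01,0,0,0],[0,0,0.015,0,0,0],[0,0,0.02,0,0,0],[0,0,0.023,0,0,0],[0,0,0.023,0,0,0]]'
```

```text
time_s: 38.53
eef_pos: [0.4572, 0.2402, 0.1338]
ee_rot: [3.14, -0.003, -0.006]
force: [-0.7, -0.9, -2.2]
opening: 0.421
time_s: 39.03
eef_pos: [0.4571, 0.2402, 0.1269]
ee_rot: [3.14, -0.002, -0.006]
force: [-0.1, -0.2, -1.8]
opening: 0.424
```

```bash
python3 -m inch '[[0,0,0.004,0,0,0],[0,0,0.007,0,0,0],[0,0,0.01,0,0,0],[0,0,0.01,0,0,0]]'
```

```text
time_s: 39.37
eef_pos: [0.4582, 0.2409, 0.1256]
ee_rot: [3.141, -0.002, -0.003]
force: [-3.3, -1.0, 12.9]
opening: 0.421
```

```bash
python3 -m inch '[[0,0,-0.002,0,0,0],[0,0,-0.002,0,0,0]]'; python3 -m inch '[[0,0,0,0,0,0],[0,0,0,0,0,0],[0,0,0,0,0,0],[0,0,0,0,0,0],[0,0,0,0,0,0],[0,0,0,0,0,0],[0,0,0,0,0,0]]' -1; python3 -m inch '[[0,0,-0.05,0,0,0],[0,0,-0.15,0,0,0],[0,0,-0.25,0,0,0],[0,0,-0.4,0,0,0],[0,0,-0.5,0,0,0],[0,0.2,-0.54,0,0,0],[0.05,1,-0.54,0,0,0],[0.05,1,-0.54,0,0,0],[0.05,1,-0.54,0,0,0],[0.05,1,-0.54,0,0,0]]';  python3 - <<'E'
from h import *
go(.4877,-.3868,.20)
E
```

```text
time_s: 39.53
eef_pos: [0.4587, 0.2412, 0.1267]
ee_rot: [-3.141, 0.002, 0.001]
force: [-0.2, 0.3, -3.1]
opening: 0.42
time_s: 40.12
eef_pos: [0.4587, 0.2412, 0.1267]
ee_rot: [-3.141, 0.002, 0.001]
force: [0.2, -0.5, -0.1]
opening: 0.907
time_s: 40.95
eef_pos: [0.4678, 0.0322, 0.2876]
ee_rot: [-3.141, 0.001, -0.0]
force: [1.4, -0.6, 0.6]
opening: 1.001
40.95 [0.4678 0.0322 0.2876] op 1.001 F [ 1.4 -0.6  0.6]
shift [0.067 1.397 0.292] turn to yaw0 [-0.     -0.0001 -0.0002]
```

```bash
python3 -m inch '[[0.04,1,0,0,0,0],[0.04,1,0,0,0,0],[0.04,1,0,0,0,0],[0.04,1,0,0,0,0],[0.04,1,0,0,0,0],[0.04,1,0,0,0,0],[0.04,1,0,0,0,0],[0.04,1,0,0,0,0]]'; python3 -m inch '[[0.02,0.1,0,0,0,0],[0.02,0.22,0,0,0,0],[0.02,0.34,0,0,0,0],[0.02,0.4,0,0,0,0],[0.025,0.4,0.1,0,0,0],[0.025,0.4,0.2,0,0,0],[0.025,0.4,0.27,0,0,0],[0.025,0.4,0.32,0,0,0],[0.025,0.4,0.34,0,0,0]]';  python3 - <<'E'
from h import *
go(.4877,-.3868,.1385)
E
```

```text
time_s: 41.62
eef_pos: [0.4794, -0.2729, 0.2874]
ee_rot: [3.14, -0.005, 0.001]
force: [-0.3, 0.5, -1.1]
opening: 0.999
time_s: 42.37
eef_pos: [0.4855, -0.3914, 0.183]
ee_rot: [-3.141, 0.005, 0.004]
force: [-0.9, -0.2, -0.5]
opening: 1.0
42.3667 [ 0.4855 -0.3914  0.183 ] op 1.0 F [-0.9 -0.2 -0.5]
shift [ 0.008 -0.015  0.148] turn to yaw0 [-0.0003  0.0009 -0.0011]
```

```bash
python3 -m inch '[[0.007,-0.015,0.02,0,0,0],[0.007,-0.015,0.05,0,0,0],[0.007,-0.015,0.09,0,0,0],[0.007,-0.015,0.12,0,0,0],[0.007,-0.015,0.14,0,0,0],[0.007,-0.015,0.147,0,0,0],[0.007,-0.015,0.147,0,0,0]]'; python3 -m inch '[[0,0,0,0,0,0],[0,0,0,0,0,0],[0,0,0,0,0,0],[0,0,0,0,0,0],[0,0,0,0,0,0],[0,0,0,0,0,0],[0,0,0,0,0,0],[0,0,0,0,0,0],[0,0,0,0,0,0],[0,0,0,0,0,0]]' 1 35; python3 -m inch '[[0,0,-0.02,0,0,0],[0,0,-0.06,0,0,0],[0,0,-0.12,0,0,0],[0,0,-0.2,0,0,0],[0,0,-0.3,0,0,0],[0,0,-0.4,0,0,0],[0,0,-0.48,0,0,0],[0,0,-0.53,0,0,0],[0,0,-0.55,0,0,0],[0,0,-0.55,0,0,0]]'; python3 - <<'E'
from h import *
go(.473,.1373,.30)
E
```

```text
time_s: 42.95
eef_pos: [0.4872, -0.3868, 0.1383]
ee_rot: [-3.14, 0.005, 0.005]
force: [-0.9, -0.2, -0.6]
opening: 1.002
time_s: 43.78
eef_pos: [0.4873, -0.3867, 0.1384]
ee_rot: [-3.14, 0.005, 0.005]
force: [-0.5, -0.6, 0.7]
opening: 0.441
time_s: 44.62
eef_pos: [0.4883, -0.3874, 0.3055]
ee_rot: [3.141, -0.005, -0.002]
force: [0.7, -0.3, -3.5]
opening: 0.441
44.6167 [ 0.4883 -0.3874  0.3055] op 0.441 F [ 0.7 -0.3 -3.5]
shift [-0.057 -1.749  0.018] turn to yaw0 [ 0.0001  0.0003 -0.0011]
```

```bash
python3 -m inch '[[0,-0.03,0,0,0,0],[0,-0.1,0,0,0,0],[-0.01,-0.2,0,0,0,0],[-0.02,-0.31,0,0,0,0],[-0.03,-0.42,0,0,0,0],[-0.04,-0.54,0,0,0,0],[-0.05,-0.66,0,0,0,0],[-0.05,-0.78,0,0,0,0],[-0.05,-0.89,0,0,0,0],[-0.05,-1,0,0,0,0]]'; python3 -m inch '[[0,-0.1,0,0,0,0],[0,-0.2,0,0,0,0],[0,-0.31,0,0,0,0],[0,-0.42,0,0,0,0],[0,-0.53,0,0,0,0],[0,-0.64,0,0,0,0],[0,-0.71,0,0,0,0],[0,-0.74,0,0,0,0],[0,-0.745,0,0,0,0],[0,-0.745,0,0,0,0]]';  python3 - <<'E'
from h import *
go(.473,.1373,.147)
E
```

```text
time_s: 45.45
eef_pos: [0.4728, -0.0851, 0.304]
ee_rot: [-3.141, 0.005, 0.005]
force: [0.7, 0.3, -2.3]
opening: 0.447
time_s: 46.28
eef_pos: [0.4727, 0.1383, 0.3032]
ee_rot: [3.141, -0.003, -0.008]
force: [-0.2, -0.2, -2.8]
opening: 0.447
46.2833 [0.4727 0.1383 0.3032] op 0.447 F [-0.2 -0.2 -2.8]
shift [0.003 0.003 0.521] turn to yaw0 [ 0.0002  0.0016 -0.0007]
```

```bash
python3 -m inch '[[0.002,0.002,0.05,0,0,0],[0.002,0.002,0.14,0,0,0],[0.002,0.002,0.25,0,0,0],[0.002,0.002,0.34,0,0,0],[0.002,0.002,0.41,0,0,0],[0.002,0.002,0.46,0,0,0],[0.002,0.002,0.5,0,0,0],[0.002,0.002,0.515,0,0,0],[0.002,0.002,0.52,0,0,0]]'; python3 -m inch '[[0,0,0.005,0,0,0],[0,0,0.01,0,0,0],[0,0,0.015,0,0,0],[0,0,0.019,0,0,0],[0,0,0.019,0,0,0]]'
```

```text
time_s: 47.03
eef_pos: [0.4719, 0.1362, 0.1463]
ee_rot: [3.14, -0.005, -0.011]
force: [-0.1, -0.4, -3.5]
opening: 0.443
time_s: 47.45
eef_pos: [0.472, 0.1363, 0.1408]
ee_rot: [3.14, -0.005, -0.01]
force: [-0.3, 0.3, -3.0]
opening: 0.446
```

```bash
python3 -m inch '[[0,0,0.002,0,0.002,0],[0,0,0.004,0,0.003,0],[0,0,0.005,0,0.003,0],[0,0,0.005,0,0.003,0]]'
```

```text
time_s: 47.78
eef_pos: [0.473, 0.1366, 0.1402]
ee_rot: [3.141, -0.005, 0.008]
force: [0.3, 0.1, 4.9]
opening: 0.445
```

Contact at 4.9 N. Release, rise and check.

```bash
python3 -m inch '[[0,0,0,0,0,0],[0,0,0,0,0,0],[0,0,0,0,0,0],[0,0,0,0,0,0],[0,0,0,0,0,0],[0,0,0,0,0,0],[0,0,0,0,0,0]]' -1; python3 -m inch '[[0,0,-0.05,0,0,0],[0,0,-0.15,0,0,0],[0,0,-0.25,0,0,0],[0,0,-0.4,0,0,0],[0,0,-0.5,0,0,0],[-0.05,0.2,-0.54,0,0,0],[-0.3,1,-0.54,0,0,0],[-0.3,1,-0.54,0,0,0],[-0.3,1,-0.54,0,0,0],[-0.3,1,-0.54,0,0,0]]'; python3 -m inch '[[-0.1,0.95,0,0,0,0],[-0.1,0.95,0,0,0,0],[-0.1,0.95,0,0,0,0],[-0.1,0.95,0,0,0,0],[-0.1,0.95,0,0,0,0],[-0.1,0.95,0,0,0,0],[-0.1,0.95,0,0,0,0],[-0.1,0.95,0,0,0,0],[-0.1,0.95,0,0,0,0],[-0.1,0.95,0,0,0,0]]'; python3 - <<'E'
from h import *
go(.3,-.3,.3)
im=snap('top','f1'); b=snap('side','f1s')
o=np.zeros((600,800,3),np.uint8);o[:260,:560]=cv2.resize(im[140:270,170:450],(560,260),interpolation=2)
o[260:,:450]=cv2.resize(b[160:330,230:455],(450,340),interpolation=2)
cv2.imwrite('pics/f1c.png',o[:,:,::-1])
for n in('top','side'):
  for q in 'white_bottle amber_bottle vial pot timer tape_roll'.split():
    for d in robot.spot_in(q,n)[:1]: print(n,q,round(d['score'],2),toworld(d['point'],n).round(3))
E
```

```text
time_s: 48.37
eef_pos: [0.4729, 0.1366, 0.1401]
ee_rot: [3.141, -0.005, 0.008]
force: [-0.5, -0.7, -0.1]
opening: 0.933
time_s: 49.2
eef_pos: [0.4116, -0.0635, 0.3007]
ee_rot: [3.141, -0.004, 0.009]
force: [0.3, -0.3, 0.9]
opening: 0.997
time_s: 50.03
eef_pos: [0.3806, -0.348, 0.3004]
ee_rot: [3.142, -0.005, 0.008]
force: [0.6, -0.7, -0.2]
opening: 0.999
50.0333 [ 0.3806 -0.348   0.3004] op 0.999 F [ 0.6 -0.7 -0.2]
shift [-0.269 -0.159 -0.   ] turn to yaw0 [ 0.     -0.0017 -0.001 ]
top white_bottle 0.81 [0.462 0.13  0.123]
top amber_bottle 0.62 [0.451 0.232 0.111]
top pot 0.59 [ 0.513 -0.127  0.083]
top timer 0.72 [0.597 0.398 0.013]
side white_bottle 0.81 [0.452 0.155 0.125]
side amber_bottle 0.89 [0.445 0.267 0.08 ]
side vial 0.38 [ 0.448 -0.115  0.042]
side pot 0.7 [ 0.501 -0.12   0.06 ]
side timer 0.58 [0.59  0.412 0.019]
side tape_roll 0.46 [ 0.451 -0.505  0.014]
```

View pics/f1c.png

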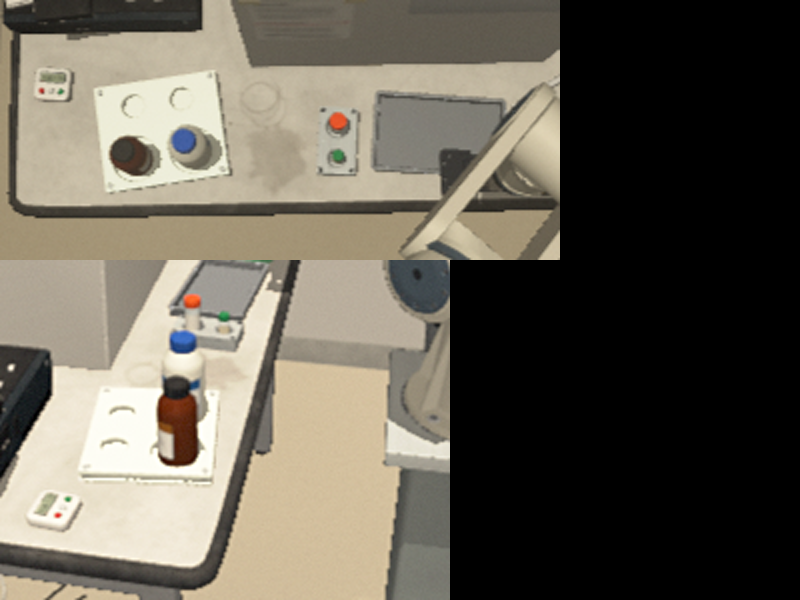

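Everything stands upright in its place, so I'll hand in.

```bash
python3 -c "
from station import robot
print(robot.close_job())"
```

```text
the job is handed in; nothing more can be done
None
```

The job is done and handed in, with about 50 s on the robot clock at the last check (the limit is 136 s).

**What I did:** I moved the white bottle and then the amber bottle to the spill tray. The vial went into the small well and the pot into the large well. Then I put the amber and white bottles back in the wells they came from.

**Last checks:**
- **Placement:** The final top and side pictures show both bottles upright in their home wells, the vial and pot upright in the sample block, and an empty tray. The gripper was open and clear of everything.
- **Timer and tape roll:** The networks report both within about 4 mm of where they started, which is within their error. The tape roll was found only in the side picture; the arm hid it from above.
- **Forces:** The highest contact force I saw while setting down was about 13 N, when the amber bottle went back.

**What was imperfect:**
- After that contact I raised the amber bottle slightly. It was hanging free again (about 3 N) when I released it, so it settled by up to about 1 mm.
- In the last check, the top-view network did not report the vial and the side view gave it only 0.38. The pictures show its green cap clearly in the small well.

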